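# Stack oiled slats crosswise in a curing case and hook its cover shut

### The job

Stack all the wooden slats from the drip mat in the blue curing case so that air gets round them: two to a layer, the first layer front to back on the white marks of the floor, each next layer crosswise on the one below at the same spacing (an odd last slat goes on either side). Then take the yellow cover by its fin, hook its tongue under the case's far ledge with the cover tilted, and swing it down until it lies flat on the case behind the near stop. Leave the slats stacked, and do not disturb the oil filter, the part box or the stapler.

Things in the scene. Friction and masses are not known exactly. Their poses are not given: they have to be found in the camera images.
- case: blue open-topped steel curing case, fixed. Origin: centre of its underside; x points to its far wall (with the ledge), y left, z up. Outside 210 x 210 mm, walls 10 mm, inside 190 x 190 mm, inner floor at z = 5 mm. Near and side walls end at z = 54 mm: the cover's seat. Along the near wall a low stop, its inner edge at x = -105 mm, leans outward up to z = 62 mm
- ledge_edge (a point): middle of the lower front edge of the dark steel ledge on the case's far wall: case x = +81 mm, z = 62 mm. The ledge runs the full width, is 6 mm thick (top at z = 68 mm); behind it the wall's inner face is at x = +95 mm
- cover: yellow flat cover, loose, 0.35 kg. Origin: centre of its plate's underside; z up, x to the tongue. Plate 180 (x) x 216 (y) x 5 mm; a steel tongue, 120 mm wide, 5 mm thick, level with the plate, runs on from x = 90 to 104 mm. Black upright grip fin at the centre, where it balances: 14 mm thick (x), 70 mm long (y), top 41 mm above the underside
- cover_seat (a point): where the cover's origin comes when seated: case x = -12, y = 0, z = 54 mm, cover level, axes as the case's, tongue under the ledge, near edge behind the stop, with about 3 mm play front and back. Plate and tongue are too long to drop in flat
- tongue_tip (a point): middle of the end of the cover's tongue (cover x = 104 mm, half way through its thickness)
- mat: black rubber drip mat, 300 x 230 x 3 mm, fixed, on which the slats lie at first. Origin: centre of its underside
- place_1a (a point): where a slat's middle belongs in layer 1 of the stack (case x +0, y -36, z 12 mm); the slat lies along case x, on a pair of white marks of the floor
- place_1b (a point): where a slat's middle belongs in layer 1 of the stack (case x +0, y +36, z 12 mm); the slat lies along case x, on a pair of white marks of the floor
- place_2a (a point): where a slat's middle belongs in layer 2 of the stack (case x -36, y +0, z 26 mm); the slat lies along case y
- place_2b (a point): where a slat's middle belongs in layer 2 of the stack (case x +36, y +0, z 26 mm); the slat lies along case y
- place_3a (a point): where a slat's middle belongs in layer 3 of the stack (case x +0, y -36, z 40 mm); the slat lies along case x
- place_3b (a point): where a slat's middle belongs in layer 3 of the stack (case x +0, y +36, z 40 mm); the slat lies along case x
- slat_a: light wooden slat with two dark plugs, 120 (x) x 24 (y) x 14 mm (z), 40 g, all slats alike. Origin: its middle (7 mm above its underside). May be absent
- slat_b: light wooden slat with two dark plugs, 120 (x) x 24 (y) x 14 mm (z), 40 g, all slats alike. Origin: its middle (7 mm above its underside). May be absent
- slat_c: light wooden slat with two dark plugs, 120 (x) x 24 (y) x 14 mm (z), 40 g, all slats alike. Origin: its middle (7 mm above its underside). May be absent
- slat_d: light wooden slat with two dark plugs, 120 (x) x 24 (y) x 14 mm (z), 40 g, all slats alike. Origin: its middle (7 mm above its underside). May be absent
- slat_e: light wooden slat with two dark plugs, 120 (x) x 24 (y) x 14 mm (z), 40 g, all slats alike. Origin: its middle (7 mm above its underside). May be absent
- slat_f: light wooden slat with two dark plugs, 120 (x) x 24 (y) x 14 mm (z), 40 g, all slats alike. Origin: its middle (7 mm above its underside). May be absent
- oil_filter: bystander: white round oil filter, 68 mm across, 84 mm high. To be left alone
- lamp_box: bystander: small white and red part box, 45 x 53 x 50 mm. To be left alone
- stapler: bystander: black desk stapler, 157 mm long, 42 mm high. To be left alone

How it is judged:
On the way, in this order (a step that is already met when the one before it is completed fails the run):
1. all slats lie stacked crosswise in the case, two to a layer (((distance between slat_a and place_1a below 0.013 m and angle between the x axis of slat_a and the x axis of case, either way round below 0.2 rad) or (distance between slat_a and place_1b below 0.013 m and angle between the x axis of slat_a and the x axis of case, either way round below 0.2 rad) or (distance between slat_a and place_2a below 0.013 m and angle between the x axis of slat_a and the y axis of case, either way round below 0.2 rad) or (distance between slat_a and place_2b below 0.013 m and angle between the x axis of slat_a and the y axis of case, either way round below 0.2 rad) or (distance between slat_a and place_3a below 0.013 m and angle between the x axis of slat_a and the x axis of case, either way round below 0.2 rad) or (distance between slat_a and place_3b below 0.013 m and angle between the x axis of slat_a and the x axis of case, either way round below 0.2 rad)) and angle between the z axis of each of slat_a, slat_b, slat_c, slat_d, slat_e, slat_f and the z axis of case, either way round below 0.1 rad and linear speed of each of slat_a, slat_b, slat_c, slat_d, slat_e, slat_f below 0.03 m/s and ((distance between slat_b and place_1a below 0.013 m and angle between the x axis of slat_b and the x axis of case, either way round below 0.2 rad) or (distance between slat_b and place_1b below 0.013 m and angle between the x axis of slat_b and the x axis of case, either way round below 0.2 rad) or (distance between slat_b and place_2a below 0.013 m and angle between the x axis of slat_b and the y axis of case, either way round below 0.2 rad) or (distance between slat_b and place_2b below 0.013 m and angle between the x axis of slat_b and the y axis of case, either way round below 0.2 rad) or (distance between slat_b and place_3a below 0.013 m and angle between the x axis of slat_b and the x axis of case, either way round below 0.2 rad) or (distance between slat_b and place_3b below 0.013 m and angle between the x axis of slat_b and the x axis of case, either way round below 0.2 rad)) and ((distance between slat_c and place_1a below 0.013 m and angle between the x axis of slat_c and the x axis of case, either way round below 0.2 rad) or (distance between slat_c and place_1b below 0.013 m and angle between the x axis of slat_c and the x axis of case, either way round below 0.2 rad) or (distance between slat_c and place_2a below 0.013 m and angle between the x axis of slat_c and the y axis of case, either way round below 0.2 rad) or (distance between slat_c and place_2b below 0.013 m and angle between the x axis of slat_c and the y axis of case, either way round below 0.2 rad) or (distance between slat_c and place_3a below 0.013 m and angle between the x axis of slat_c and the x axis of case, either way round below 0.2 rad) or (distance between slat_c and place_3b below 0.013 m and angle between the x axis of slat_c and the x axis of case, either way round below 0.2 rad)) and ((distance between slat_d and place_1a below 0.013 m and angle between the x axis of slat_d and the x axis of case, either way round below 0.2 rad) or (distance between slat_d and place_1b below 0.013 m and angle between the x axis of slat_d and the x axis of case, either way round below 0.2 rad) or (distance between slat_d and place_2a below 0.013 m and angle between the x axis of slat_d and the y axis of case, either way round below 0.2 rad) or (distance between slat_d and place_2b below 0.013 m and angle between the x axis of slat_d and the y axis of case, either way round below 0.2 rad) or (distance between slat_d and place_3a below 0.013 m and angle between the x axis of slat_d and the x axis of case, either way round below 0.2 rad) or (distance between slat_d and place_3b below 0.013 m and angle between the x axis of slat_d and the x axis of case, either way round below 0.2 rad)) and ((distance between slat_e and place_1a below 0.013 m and angle between the x axis of slat_e and the x axis of case, either way round below 0.2 rad) or (distance between slat_e and place_1b below 0.013 m and angle between the x axis of slat_e and the x axis of case, either way round below 0.2 rad) or (distance between slat_e and place_2a below 0.013 m and angle between the x axis of slat_e and the y axis of case, either way round below 0.2 rad) or (distance between slat_e and place_2b below 0.013 m and angle between the x axis of slat_e and the y axis of case, either way round below 0.2 rad) or (distance between slat_e and place_3a below 0.013 m and angle between the x axis of slat_e and the x axis of case, either way round below 0.2 rad) or (distance between slat_e and place_3b below 0.013 m and angle between the x axis of slat_e and the x axis of case, either way round below 0.2 rad)) and ((distance between slat_f and place_1a below 0.013 m and angle between the x axis of slat_f and the x axis of case, either way round below 0.2 rad) or (distance between slat_f and place_1b below 0.013 m and angle between the x axis of slat_f and the x axis of case, either way round below 0.2 rad) or (distance between slat_f and place_2a below 0.013 m and angle between the x axis of slat_f and the y axis of case, either way round below 0.2 rad) or (distance between slat_f and place_2b below 0.013 m and angle between the x axis of slat_f and the y axis of case, either way round below 0.2 rad) or (distance between slat_f and place_3a below 0.013 m and angle between the x axis of slat_f and the x axis of case, either way round below 0.2 rad) or (distance between slat_f and place_3b below 0.013 m and angle between the x axis of slat_f and the x axis of case, either way round below 0.2 rad))), for 0.2 s.
2. the cover's tongue is under the ledge while the cover is still tilted (over 0.08 rad) (x of tongue_tip in the frame of case above 0.083 m and z of tongue_tip in the frame of case between 0.03 and 0.062 m and angle between cover's own z axis and vertical between 0.08 and 1 rad), for 0.1 s.
At the end, for the whole second after the job is handed in: Every slat present lies flat in one of the six places of the stack (its middle within 13 mm of it, turned less than 0.2 rad), and the cover lies at rest on the case, level within 0.03 rad, its tongue under the ledge, within 6 mm front to back and 9 mm sideways of its seat (all of step 1 and x of cover in the frame of case between -0.018 and -0.006 m and y of cover in the frame of case between -0.009 and 0.009 m and z of cover in the frame of case between 0.05 and 0.058 m and angle between the z axis of cover and the z axis of case, either way round below 0.03 rad and angle between the x axis of cover and the x axis of case, either way round below 0.1 rad and x of tongue_tip in the frame of case above 0.083 m and z of tongue_tip in the frame of case below 0.062 m and linear speed of cover below 0.02 m/s); the robot touches nothing.
It fails at once if the oil filter is moved more than 25 mm (distance of oil_filter from where it was at the start of the episode above 0.025 m).
It fails at once if the lamp box is moved more than 25 mm (distance of lamp_box from where it was at the start of the episode above 0.025 m).
It fails at once if the stapler is moved more than 25 mm (distance of stapler from where it was at the start of the episode above 0.025 m).
Of slat_a, slat_b, slat_c, slat_d, slat_e, slat_f only 4 to 6 are there at a start; the rules pass over those that are not, and their reading is None.
At some moment in a run one of cover may be knocked a few centimetres aside while the robot is not near it.
Once in a run the grip may slacken for a moment while it holds something.
It also fails if it takes over 208 s, if anything falls off the work surface, if the arm or the gripper's body presses on something with over 40 N, if the wrist force passes 120 N, or if a joint passes its speed limit or range.

### The arm

A 7-joint arm with a two-finger parallel gripper is mounted at the origin on a cart in front of the work surface, level with it; the furniture and walls round the work are solid. World frame = base frame: x ahead of the robot, y to its left, z up, the work surface at z = 0. Lengths are in m, angles in rad, forces in N, time in s.
With the tool pointing down it reaches from about 0.425 to 0.975 m from the base axis. Payload 16.7 kg.
Tool frame: the origin (TCP) lies midway between the tips of the shut fingers; the grasp point (between the pads) lies 19 mm behind it (manip.grasp_offset is the x of the grasp point in the tool frame, in m); x points along the fingers, y is the direction in which the jaws open and shut, and the axes are right-handed (so a half turn about x gives the same grasp; the last joint's range is limited). The gripper opens to 85 mm and grips with 20 to 120 N. Pads are 22 mm wide; open, the fingers measure 114 mm over their backs; the gripper's body (76 mm by 85 mm) begins 54 mm behind the grasp point. The pads swing forward as they close: fully open they stand 13 mm farther back than shut.
Start: joints at [1.137, 0.426, 0.074, 1.606, -0.034, 1.111, -0.067], TCP at [0.189, -0.648, 0.231] pointing down, gripper open.
Joint ranges: [-2.85, 2.85], [-0.5, 2.14], [-1.23, 1.37], [0.21, 2.46], [-1.02, 4.16], [0.16, 2.05], [-2.73, 2.73]. Speed limits (rad/s): [1.89, 1.89, 2.39, 2.39, 3.01, 3.01, 3.01].

### API

Orientations are given as a rotation vector (axis times angle).
In Python, from workcell import manip gives the robot as it stands. The module is installed in compiled form; this text tells all that it offers.
- The arm moves only by the tool send_rows, never from a script. Its argument "rows" is a list of rows, each a list of 6 numbers: the shift along the world's x, y, z in units of 60 mm (1.0 is 60 mm), then the turn, a rotation vector about the world's x, y, z in units of 5 degrees (1.0 is 5 degrees). A call has 1 to 5 rows; each row is the pose to reach, as a shift and turn from the pose commanded when the call began; what a row does not reach only later rows make up. A row lasts 1/8 s, in which the tool goes at most 62.5 mm and 10.7 degrees, less where a joint would pass 70% of its speed; a pose out of reach is approached as far as the arm can. A call with a gripper value outside its range is refused whole. "jaw" is the finger opening in mm, from 0 to 85.4, set as the call begins (left out, the last holds). The fingers move at their own pace and stop on an object; "newtons" is the grip in N (left out, the last holds). Time passes only in rows, so rows that repeat a pose let the fingers close. It gives the time, the measured TCP pose, the force and the opening at its end, in the units of the state.
- manip.get_state(): the state, without advancing time (a new reading comes with each control period).
- manip.camera(name): name is "side" or "top"; returns the picture (420x560x3 uint8, red, green, blue); there is no depth.
- manip.get_calibration(name): a dict with "mtx" (3x3 intrinsics, pixels), "k1" (the pictures are not rectified: a ray, as slopes to the right and down, at radius r is drawn at 1 + k1 r^2 times it, then the intrinsics apply), "world_from_camera" (4x4, takes a point from camera to world coordinates). Camera axes: x right, y up, looking along -z (the intrinsics and any distortion apply to the point x, -y, -z); pixel columns grow to the right and rows downward; lengths in m; the calibration is good to about 2 mm. A picture is of the moment at which its call begins. get_calibration takes no time and is no camera call.
- manip.job_done(): hands the job in, once; it reports no verdict.
The state is a dict: "time": time; "q": joint angles; "joint_velocities": joint speeds; "effort": joint torques, N m; "tool_pos": TCP position; "orientation": TCP orientation; "force": force on the tool from outside, world axes, zero at the start; "wrist_torque": the same for the moment, N m; "width": opening from 0.0 (shut) to 1.0 (fully open).
Only numpy, scipy, OpenCV 4.12 (cv2) and the standard library are available. Lean on these libraries where they do the work, as an engineer would, in place of code of your own. Each camera call takes 0.05 s, during which the arm holds its last target. There are 200 camera calls.

## Working session

There is one attempt and no reset: what is moved stays moved. The work goes in short steps, Python scripts to look and compute and a tool call to move; the robot and the scene stay as the last step left them, time stands still between calls to the robot, and variables do not carry over. Pictures are saved under pics/ and viewed, about 12 in all and at most 16, crops included, and the job is handed in when it is done.

Besides the shell and the picture viewer there is one more tool, called after ">>>" as a command line: name --pt "numbers of a row" for each row, then --argument value for the rest. send_rows: Moves the arm, as the interface text tells. Its arguments: {"type":"object","properties":{"rows":{"type":"array"},"jaw":{"type":"number"},"newtons":{"type":"number"}},"required":["rows"]}

```bash
mkdir -p pics; cat > h.py <<'E'
import numpy as np, cv2
from workcell import manip
def snap(n,f):
    im=manip.camera(n); cv2.imwrite('pics/'+f,cv2.cvtColor(im,cv2.COLOR_RGB2BGR)); return im
def ray(n,u,v):
    c=manip.get_calibration(n);K=np.array(c['mtx']);T=np.array(c['world_from_camera'])
    a=(u-K[0,2])/K[0,0];b=(v-K[1,2])/K[1,1];x,y=a,b
    for _ in range(20):
        s=1+c['k1']*(x*x+y*y);x,y=a/s,b/s
    return T[:3,3],T[:3,:3]@np.array([x,-y,-1])
def at(n,u,v,z):
    o,d=ray(n,u,v);return o+d*(z-o[2])/d[2]
def proj(n,P):
    c=manip.get_calibration(n);K=np.array(c['mtx']);T=np.linalg.inv(np.array(c['world_from_camera']))
    p=T[:3,:3]@np.array(P)+T[:3,3];x,y=p[0]/-p[2],-p[1]/-p[2];s=1+c['k1']*(x*x+y*y)
    return K[0,0]*x*s+K[0,2],K[1,1]*y*s+K[1,2]
E
python3 - <<'E'
from h import *
snap('top','t0.png');snap('side','s0.png')
s=manip.get_state()
for k in s: print(k,np.round(s[k],3))
for n in('top','side'):
    c=manip.get_calibration(n);print(n,c)
print(manip.grasp_offset)
E
```

```text
time 0.1
q [ 1.138  0.427  0.074  1.607 -0.034  1.111 -0.067]
joint_velocities [-0.    -0.001 -0.    -0.002 -0.    -0.    -0.   ]
effort [ 7.0000e-03 -9.5154e+01  3.7700e+00 -4.6441e+01  1.9000e-02  7.0000e-03
 -0.0000e+00]
tool_pos [ 0.189 -0.648  0.231]
orientation [ 2.069  0.297 -2.07 ]
force [1.036 0.284 0.118]
wrist_torque [0.023 0.012 0.042]
width 1.0
top {'mtx': array([[409.10497945,   0.        , 280.37848486],
       [  0.        , 409.10497945, 207.45862629],
       [  0.        ,   0.        ,   1.        ]]), 'k1': -0.12055433981025158, 'world_from_camera': array([[ 0.06642226,  0.97749794, -0.20021453,  0.38364409],
       [-0.99777921,  0.0660705 , -0.00844578,  0.00178316],
       [ 0.00497255,  0.20033088,  0.97971568,  1.13688326],
       [ 0.        ,  0.        ,  0.        ,  1.        ]])}
side {'mtx': array([[399.77800803,   0.        , 272.98213325],
       [  0.        , 399.77800803, 209.18437539],
       [  0.        ,   0.        ,   1.        ]]), 'k1': -0.07727742550036722, 'world_from_camera': array([[-0.98805572,  0.10011067, -0.11714844,  0.41614464],
       [-0.15205007, -0.50987248,  0.84670587,  1.06974997],
       [ 0.02503352,  0.854405  ,  0.51900426,  0.70946171],
       [ 0.        ,  0.        ,  0.        ,  1.        ]])}
-0.0187
```

View pics/t0.png

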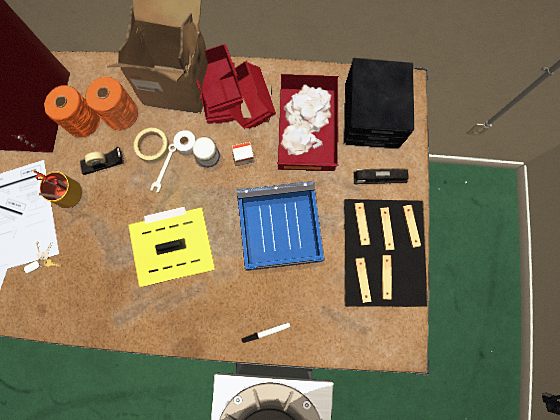

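View pics/s0.png

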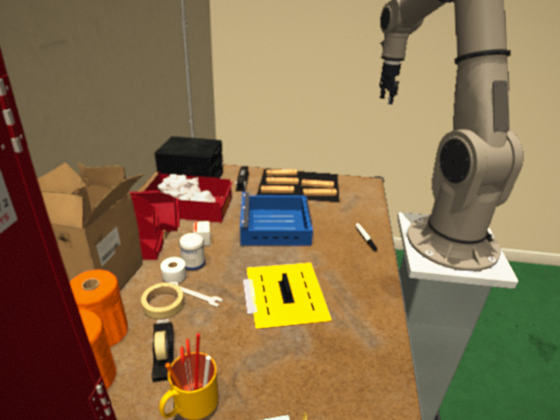

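The top view shows five slats on the mat at (361,225), (388,229), (412,226), (362,280) and (387,277). The case is at (281,226), the cover at (171,246) with its tongue at the top-left (165,213), and the stapler at (381,176). I'll measure these next.

```bash
cat >> h.py <<'E'
def quad(n,px,z):
    return np.array([at(n,u,v,z)[:2] for u,v in px])
def rect(n,mask,z,amin):
    out=[]
    cs,_=cv2.findContours(mask.astype(np.uint8),cv2.RETR_EXTERNAL,cv2.CHAIN_APPROX_NONE)
    for c in cs:
        if cv2.contourArea(c)<amin: continue
        w=quad(n,c[:,0,:].astype(float),z)*1000
        (x,y),(a,b),t=cv2.minAreaRect(w.astype(np.float32))
        if a<b: a,b,t=b,a,t+90
        out.append((round(x,1),round(y,1),round(a,1),round(b,1),round((t+90)%180-90,1)))
    return out
E
python3 - <<'E'
from h import *
im=cv2.imread('pics/t0.png');hsv=cv2.cvtColor(im,cv2.COLOR_BGR2HSV);H,S,V=cv2.split(hsv)
r=np.zeros(H.shape,bool);r[196:308,340:430]=1
print('slats',rect('top',r&(V>130),.017,60))
r[:]=0;r[195:300,110:230]=1
y=r&(H>24)&(H<36)&(S>120)&(V>120)
print('cover',rect('top',cv2.morphologyEx(y.astype(np.uint8),cv2.MORPH_CLOSE,np.ones((9,9))),.005,500))
r[:]=0;r[175:285,225:335]=1
b=r&(H>100)&(H<125)&(S>120)
print('case',rect('top',b,.054,500))
cv2.imwrite('pics/c0.png',np.hstack([cv2.resize(im[175:280,225:335],None,fx=4,fy=4,interpolation=cv2.INTER_CUBIC),cv2.resize(im[195:300,125:220],None,fx=3.6,fy=4,interpolation=cv2.INTER_CUBIC)]))
E
```

```text
slats [(512.6, -287.2, 313.2, 255.0, 2.4)]
cover [(483.9, 310.7, 217.3, 181.4, -72.6)]
case [(547.0, 8.1, 208.6, 193.3, -79.5)]
```

View pics/c0.png

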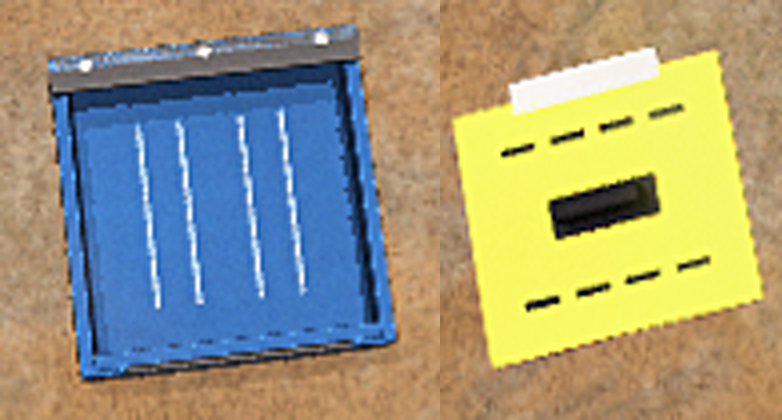

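The marks run front to back, with pair middles at crop x≈159 and 261 at the top. The tongue points up-left. Next I'll refine the numbers.

```bash
python3 - <<'E'
from h import *
im=cv2.imread('pics/t0.png');hsv=cv2.cvtColor(im,cv2.COLOR_BGR2HSV);H,S,V=cv2.split(hsv)
r=np.zeros(H.shape,bool);r[200:304,350:422]=1
print('slats');[print(q) for q in rect('top',r&(V>110),.017,60)]
t=[(138,125),(180,123),(241,117),(281,111)];b=[(158,305),(200,302),(262,296),(304,290)]
f=lambda p:(p[0]/4+225-.4,p[1]/4+175-.4)
T=quad('top',map(f,t),.005);B=quad('top',map(f,b),.005)
c=(T.mean(0)+B.mean(0))/2;d=T.mean(0)-B.mean(0)
print('case floor c',c*1000,'len',np.hypot(*d),'yaw',np.degrees(np.arctan2(d[1],d[0])))
e=(T+B)/2;print('perp',np.degrees(np.arctan2(*(e[0]-e[-1])[::-1]))-90, np.hypot(*(e[0]-e[-1])))
# case near-wall outer corners, ledge top corners
print('near corners z54',quad('top',map(f,[(84,378),(397,342)]),.054)*1000)
print('ledge front edge z68',quad('top',map(f,[(50,92),(359,62)]),.068)*1000)
print('ledge back z68',quad('top',map(f,[(48,60),(355,27)]),.068)*1000)
g=lambda p:((p[0]-440)/3.6+125-.4,p[1]/4+195-.4)
print('fin top',quad('top',map(g,[(553,208),(654,175),(660,208),(558,238)]),.041)*1000)
print('cover corners',quad('top',map(g,[(454,118),(718,52),(763,297),(495,367)]),.005)*1000)
print('tongue end',quad('top',map(g,[(510,86),(655,48)]),.005)*1000)
E
```

```text
slats
(428.2, -226.8, 121.1, 25.9, 12.2)
(439.0, -291.1, 120.0, 25.2, 1.4)
(574.3, -289.3, 120.0, 25.8, 8.5)
(585.7, -360.1, 120.4, 25.4, 13.8)
(583.1, -218.2, 120.1, 25.9, 11.2)
case floor c [560.48061781   9.79344098] len 0.12773283237753782 yaw 10.433881292136963
perp 9.647195151015424 0.1016650846754045
near corners z54 [[ 433.72120246   91.36246627]
 [ 471.01477764 -112.93022532]]
ledge front edge z68 [[621.18448474 128.61905957]
 [655.88258707 -77.14959981]]
ledge back z68 [[643.12184427 131.92110453]
 [680.07101619 -73.25376068]]
fin top [[476.78683176 340.49673592]
 [504.75644367 265.97246289]
 [482.77993845 258.99157474]
 [456.85688232 334.23917572]]
cover corners [[537.6084944  439.40963694]
 [599.53509763 233.61937714]
 [430.52576976 181.55972621]
 [366.69261656 384.21815525]]
tongue end [[563.73778349 397.03495841]
 [599.0362903  283.9829848 ]]
```

```bash
cat >> h.py <<'E'
from scipy.spatial.transform import Rotation as R
C=np.array([.5595,.0095]);CY=10.1
def case(x,y):
    a=np.radians(CY);return C+np.array([x*np.cos(a)-y*np.sin(a),x*np.sin(a)+y*np.cos(a)])
def st():
    s=manip.get_state();r=R.from_rotvec(s['orientation']).as_matrix()
    print('t',round(float(s['time']),2),'pos',np.round(np.array(s['tool_pos'])*1000,1),'x',np.round(r[:,0],3),'y',np.round(r[:,1],3),'q',np.round(s['q'],2),'F',np.round(s['force'],1),'w',round(float(s['width'])*85.4,1))
    return np.array(s['tool_pos']),r
def to(x,y,z=None,jaw=None,v=True):
    """delta in units from now to TCP x,y,z pointing down, jaw axis at angle `jaw` deg (mod 180)"""
    p,r=st() if v else (np.array(manip.get_state()['tool_pos']),R.from_rotvec(manip.get_state()['orientation']).as_matrix())
    z=p[2] if z is None else z
    d=(np.array([x,y,z])-p)/.06
    if jaw is not None:
        a=np.degrees(np.arctan2(r[1,1],r[0,1]));e=(jaw-a+90)%180-90;a=np.radians(a+e)
        yv=np.array([np.cos(a),np.sin(a),0]);xv=np.array([0,0,-1.]);Rt=np.c_[xv,yv,np.cross(xv,yv)]
        w=R.from_matrix(Rt@r.T).as_rotvec(degrees=True)/5
    else: w=np.zeros(3)
    print('shift',np.round(d,2),'turn',np.round(w,2))
    return d,w
E
python3 - <<'E'
from h import *
to(.5857,-.3601,.08,13.8+90)
print({n:np.round(case(*p)*1000,1) for n,p in dict(a1=(0,-.036),b1=(0,.036),a2=(-.036,0),b2=(.036,0),seat=(-.012,0)).items()})
E
```

```text
t 0.1 pos [ 188.9 -647.7  230.7] x [-0.     0.001 -1.   ] y [ 0.28  -0.96  -0.001] q [ 1.14  0.43  0.07  1.61 -0.03  1.11 -0.07] F [1.  0.3 0.1] w 85.4
shift [ 6.61  4.79 -2.51] turn [-0.01 -0.   -0.49]
{'a1': array([565.8, -25.9]), 'b1': array([553.2,  44.9]), 'a2': array([524.1,   3.2]), 'b2': array([594.9,  15.8]), 'seat': array([547.7,   7.4])}
```

>>> send_rows --pt "0.6 0.5 0 0 0 0" --pt "1.3 1 0 0 0 0" --pt "2 1.5 0 0 0 0" --pt "2.7 2 0 0 0 -0.2" --pt "3.4 2.4 0 0 0 -0.5" --jaw 46

```text
time: 0.72
tool_pos: [0.3942, -0.5025, 0.2312]
orientation: [2.094, 0.253, -2.094]
force: [0.5, -0.4, 0.5]
width: 0.539
```

>>> send_rows --pt "0.6 0.5 0 0 0 0" --pt "1.3 1 -0.5 0 0 0" --pt "2 1.5 -1 0 0 0" --pt "2.7 2 -1.8 0 0 0" --pt "3.2 2.4 -2.5 0 0 0"

```text
time: 1.35
tool_pos: [0.585, -0.3599, 0.0818]
orientation: [2.094, 0.253, -2.093]
force: [-0.2, -0.6, 0.7]
width: 0.543
```

```bash
python3 -c "
from h import *
to(.5857,-.3601,.007,13.8+90);im=snap('top','t1.png')
H,S,V=cv2.split(cv2.cvtColor(im,cv2.COLOR_RGB2HSV));r=np.zeros(H.shape,bool);r[200:304,350:422]=1
print(rect('top',r&(V>110)&(S>60),.017,60))"
```

```text
t 1.35 pos [ 585.  -359.9   81.8] x [ 0.001 -0.    -1.   ] y [ 0.238 -0.971  0.   ] q [ 0.5   0.59 -0.06  1.69  0.05  0.86 -0.91] F [-0.2 -0.6  0.7] w 46.4
shift [ 0.01 -0.   -1.25] turn [0.   0.01 0.01]
[(428.1, -225.8, 120.5, 23.9, 12.2), (439.0, -291.1, 120.0, 25.1, 1.4), (555.6, -367.9, 58.1, 24.0, 14.9), (573.8, -288.8, 119.3, 24.7, 8.5), (628.9, -349.8, 31.8, 25.0, 14.4), (583.1, -218.1, 120.1, 25.8, 11.0)]
```

>>> send_rows --pt "0 0 -0.7 0 0 0" --pt "0 0 -1.1 0 0 0" --pt "0 0 -1.24 0 0 0" --pt "0 0 -1.24 0 0 0"

```text
time: 1.9
tool_pos: [0.5836, -0.361, 0.0086]
orientation: [2.094, 0.253, -2.095]
force: [0.1, -0.1, 1.1]
width: 0.539
```

>>> send_rows --pt "0 0 0 0 0 0" --pt "0 0 0 0 0 0" --pt "0 0 0 0 0 0" --pt "0 0 0 0 0 0" --jaw 10 --newtons 50

```text
time: 2.4
tool_pos: [0.5844, -0.3615, 0.0102]
orientation: [2.095, 0.251, -2.092]
force: [-1.4, -0.6, 7.9]
width: 0.259
```

>>> send_rows --pt "0 0 0.4 0 0 0" --pt "0 0 1 0 0 0" --pt "0 0 1.8 0 0 0" --pt "0 0 2 0 0 0"

```text
time: 2.9
tool_pos: [0.5852, -0.3619, 0.1329]
orientation: [2.098, 0.249, -2.088]
force: [-0.3, -0.5, -0.1]
width: 0.263
```

```bash
python3 -c "
from h import *
to(*case(0,-.036),.13,CY+90)
a=snap('side','s1.png');b=snap('top','t2.png')
u,v=map(int,proj('side',(.585,-.36,.12)));cv2.imwrite('pics/c1.png',cv2.resize(cv2.cvtColor(a,cv2.COLOR_RGB2BGR)[v-60:v+60,u-80:u+80],None,fx=4,fy=4))"
```

```text
t 2.9 pos [ 585.2 -361.9  132.9] x [ 0.005 -0.003 -1.   ] y [ 0.238 -0.971  0.004] q [ 0.5   0.54 -0.06  1.66  0.04  0.94 -0.9 ] F [-0.3 -0.5 -0.1] w 22.4
shift [-0.32  5.6  -0.05] turn [ 0.03  0.06 -0.73]
```

View pics/c1.png

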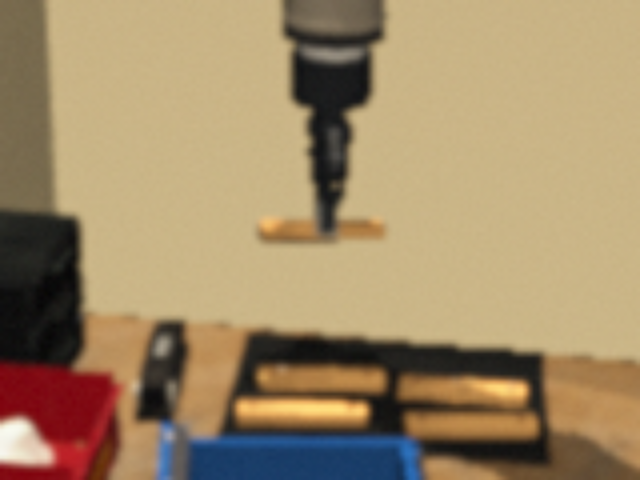

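>>> send_rows --pt "0 0.7 0 0 0 -0.2" --pt "-0.1 1.7 0 0 0 -0.4" --pt "-0.1 2.7 0 0 0 -0.6" --pt "-0.2 3.7 0 0 0 -0.7" --pt "-0.3 4.6 0 0 0 -0.7"

```text
time: 3.62
tool_pos: [0.5646, -0.0826, 0.1274]
orientation: [2.126, 0.192, -2.129]
force: [1.0, 0.3, -1.3]
width: 0.258
```

>>> send_rows --pt "0 0.7 0 0 0 0" --pt "0 1 -0.2 0 0 0" --pt "0 1 -0.5 0 0 0" --pt "0 1 -0.5 0 0 0"

```text
time: 4.12
tool_pos: [0.5643, -0.0261, 0.0964]
orientation: [2.124, 0.19, -2.132]
force: [-0.7, -0.4, 0.3]
width: 0.261
```

```bash
python3 -c "
from h import *
to(*case(0,-.036),.0135,CY+90)"
```

```text
t 4.12 pos [564.3 -26.1  96.4] x [-0.004 -0.    -1.   ] y [ 0.177 -0.984 -0.   ] q [ 0.04  0.41 -0.13  1.96  0.08  0.78 -1.53] F [-0.7 -0.4  0.3] w 22.3
shift [ 0.03  0.   -1.38] turn [ 0.   -0.04 -0.02]
```

>>> send_rows --pt "0 0 -0.5 0 0 0" --pt "0 0 -1 0 0 0" --pt "0 0 -1.25 0 0 0" --pt "0 0 -1.38 0 0 0" --pt "0 0 -1.38 0 0 0"

```text
time: 4.75
tool_pos: [0.5658, -0.0253, 0.016]
orientation: [2.128, 0.191, -2.128]
force: [-0.7, 0.3, 0.5]
width: 0.259
```

>>> send_rows --pt "0 0 0 0 0 0" --pt "0 0 0 0 0 0" --pt "0 0 0.3 0 0 0" --pt "0 0 1 0 0 0" --pt "0 0 1.9 0 0 0" --jaw 40

```text
time: 5.38
tool_pos: [0.5652, -0.0249, 0.1318]
orientation: [2.127, 0.191, -2.129]
force: [0.1, -0.8, 0.2]
width: 0.466
```

```bash
python3 -c "
from h import *
to(.574,-.289,.11,8.5+90)"
```

```text
t 5.38 pos [565.2 -24.9 131.8] x [-0.001  0.    -1.   ] y [ 0.178 -0.984 -0.   ] q [ 0.04  0.37 -0.14  1.94  0.07  0.84 -1.52] F [ 0.1 -0.8  0.2] w 39.8
shift [ 0.15 -4.4  -0.36] turn [-0.   -0.01 -0.35]
```

>>> send_rows --pt "0 -0.8 0 0 0 -0.1" --pt "0 -1.8 0 0 0 -0.2" --pt "0.1 -2.8 0 0 0 -0.3" --pt "0.1 -3.7 -0.2 0 0 -0.35" --pt "0.15 -4.4 -0.4 0 0 -0.35"

```text
time: 6.0
tool_pos: [0.5745, -0.2917, 0.1074]
orientation: [2.146, 0.157, -2.143]
force: [0.3, 0.2, 1.5]
width: 0.465
```

>>> send_rows --pt "0 0 -0.4 0 0 0" --pt "0 0 -1 0 0 0" --pt "0 0 -1.5 0 0 0" --pt "0 0 -1.6 0 0 0" --pt "0 0 -1.6 0 0 0"

```text
time: 6.62
tool_pos: [0.5752, -0.2891, 0.011]
orientation: [2.145, 0.159, -2.143]
force: [0.6, 0.4, -0.3]
width: 0.467
```

```bash
python3 -c "
from h import *
to(.574,-.289,.011,8.5+90)"
```

```text
t 6.62 pos [ 575.2 -289.1   11. ] x [ 0.001 -0.    -1.   ] y [ 0.148 -0.989  0.   ] q [ 0.4   0.63 -0.05  1.82  0.05  0.69 -1.09] F [ 0.6  0.4 -0.3] w 39.9
shift [-0.02  0.   -0.  ] turn [ 0.    0.01 -0.  ]
```

>>> send_rows --pt "0 0 0 0 0 0" --pt "0 0 0 0 0 0" --pt "0 0 0 0 0 0" --pt "0 0 0 0 0 0" --jaw 10

```text
time: 7.12
tool_pos: [0.5756, -0.2894, 0.0118]
orientation: [2.146, 0.158, -2.142]
force: [-1.0, 0.2, 7.5]
width: 0.256
```

>>> send_rows --pt "0 0 0.4 0 0 0" --pt "0 0 1 0 0 0" --pt "0 0 1.8 0 0 0" --pt "0 0.3 2 0 0 0" --pt "0 1 2 0 0 0"

```text
time: 7.75
tool_pos: [0.5751, -0.2298, 0.1318]
orientation: [2.148, 0.155, -2.142]
force: [0.5, 0.5, -0.6]
width: 0.26
```

>>> send_rows --pt "0 1 0 0 0 0.1" --pt "-0.1 2 0 0 0 0.2" --pt "-0.2 3 0 0 0 0.3" --pt "-0.3 4 0 0 0 0.32" --pt "-0.36 4.56 0 0 0 0.32"

```text
time: 8.38
tool_pos: [0.5522, 0.0486, 0.1303]
orientation: [2.128, 0.193, -2.127]
force: [0.0, -1.5, -0.0]
width: 0.257
```

>>> send_rows --pt "0 0 -0.4 0 0 0" --pt "0 0 -0.7 0 0 0" --pt "0 0 -0.7 0 0 0"

```text
time: 8.75
tool_pos: [0.5521, 0.0442, 0.0867]
orientation: [2.127, 0.188, -2.132]
force: [0.8, 0.6, -1.3]
width: 0.254
```

```bash
python3 -c "
from h import *
to(*case(0,.036),.0135,CY+90)"
```

```text
t 8.75 pos [552.1  44.2  86.7] x [-0.002 -0.    -1.   ] y [ 0.175 -0.985 -0.   ] q [-0.07  0.41 -0.15  1.99  0.09  0.75 -1.67] F [ 0.8  0.6 -1.3] w 21.7
shift [ 0.02  0.01 -1.22] turn [ 0.   -0.03  0.  ]
```

>>> send_rows --pt "0 0 -0.5 0 0 0" --pt "0 0 -1 0 0 0" --pt "0 0 -1.18 0 0 0" --pt "0 0 -1.19 0 0 0"

```text
time: 9.25
tool_pos: [0.5531, 0.0443, 0.0166]
orientation: [2.129, 0.188, -2.13]
force: [-0.2, 0.4, 0.4]
width: 0.258
```

>>> send_rows --pt "0 0 0 0 0 0" --pt "0 0 0 0 0 0" --pt "0 0 0.3 0 0 0" --pt "0 0 1 0 0 0" --pt "0 0 1.9 0 0 0" --jaw 40

```text
time: 9.88
tool_pos: [0.5525, 0.0446, 0.1325]
orientation: [2.128, 0.189, -2.13]
force: [1.0, -0.6, -0.4]
width: 0.47
```

```bash
python3 -c "
from h import *
to(.583,-.218,.11,11.1+90)"
```

```text
t 9.88 pos [552.5  44.6 132.5] x [-0.001  0.    -1.   ] y [ 0.176 -0.984 -0.   ] q [-0.06  0.35 -0.16  1.96  0.07  0.84 -1.66] F [ 1.  -0.6 -0.4] w 40.2
shift [ 0.51 -4.38 -0.37] turn [-0.   -0.01  0.2 ]
```

>>> send_rows --pt "0.1 -0.8 0 0 0 0.1" --pt "0.2 -1.8 0 0 0 0.2" --pt "0.3 -2.8 0 0 0 0.2" --pt "0.4 -3.7 -0.2 0 0 0.2" --pt "0.5 -4.38 -0.4 0 0 0.2"

```text
time: 10.5
tool_pos: [0.5832, -0.221, 0.1081]
orientation: [2.122, 0.203, -2.118]
force: [1.2, 1.0, -0.1]
width: 0.47
```

>>> send_rows --pt "0 0 -0.4 0 0 0" --pt "0 0 -1 0 0 0" --pt "0 0 -1.5 0 0 0" --pt "0 0 -1.57 0 0 0" --pt "0 0 -1.57 0 0 0"

```text
time: 11.12
tool_pos: [0.5837, -0.2183, 0.0137]
orientation: [2.121, 0.206, -2.118]
force: [0.4, -0.5, 0.9]
width: 0.467
```

```bash
cat >> h.py <<'E'
def slats(im,zs,box=(185,280,235,325)):
    H,S,V=cv2.split(cv2.cvtColor(im,cv2.COLOR_RGB2HSV));r=np.zeros(H.shape,bool);r[box[0]:box[1],box[2]:box[3]]=1
    for z in zs:
        for q in rect('top',r&(V>110)&(H<30)&(S>50),z,60):
            a=np.radians(CY);d=np.array(q[:2])-C*1000
            print('z',z,'case xy',np.round([d@[np.cos(a),np.sin(a)],d@[-np.sin(a),np.cos(a)]],1),'size',q[2:4],'yaw',round(q[4]-CY,1))
E
python3 -c "
from h import *
to(.583,-.218,.012,11.1+90)
im=snap('top','t3.png');slats(im,[.019])
cv2.imwrite('pics/c3.png',cv2.resize(cv2.cvtColor(im,cv2.COLOR_RGB2BGR)[175:280,225:430],None,fx=3.8,fy=3.8))"
```

```text
t 11.12 pos [ 583.7 -218.3   13.7] x [ 0.001 -0.    -1.   ] y [ 0.193 -0.981  0.   ] q [ 0.31  0.6  -0.07  1.87  0.06  0.67 -1.18] F [ 0.4 -0.5  0.9] w 39.9
shift [-0.01  0.   -0.03] turn [ 0.    0.01 -0.  ]
z 0.019 case xy [-1.3 33.8] size (119.4, 24.0) yaw 0.4
z 0.019 case xy [  2.6 -36.9] size (119.1, 24.4) yaw 0.0
z 0.019 case xy [   7.1 -110.2] size (197.5, 28.3) yaw -7.5
z 0.019 case xy [-13.4   4.3] size (267.2, 242.1) yaw -5.1
```

View pics/c3.png

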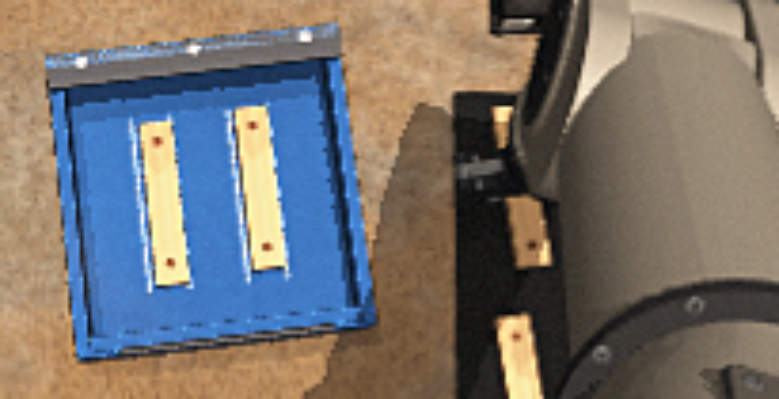

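>>> send_rows --pt "0 0 0 0 0 0" --pt "0 0 0 0 0 0" --pt "0 0 0 0 0 0" --pt "0 0 0 0 0 0" --jaw 10

```text
time: 11.68
tool_pos: [0.584, -0.2184, 0.014]
orientation: [2.121, 0.205, -2.117]
force: [-2.6, 1.4, 13.3]
width: 0.251
```

>>> send_rows --pt "0 0 0.4 0 0 0" --pt "0 0 1 0 0 0" --pt "0 0 1.8 0 0 0" --pt "0 0.1 2 0 0 1" --pt "0 0.4 2 0 0 3"

```text
time: 12.3
tool_pos: [0.5839, -0.1951, 0.1348]
orientation: [1.969, 0.456, -1.963]
force: [0.2, 1.0, -1.7]
width: 0.251
```

>>> send_rows --pt "-0.1 0.4 0 0 0 2" --pt "-0.3 0.8 0 0 0 4" --pt "-0.4 1.2 0 0 0 6" --pt "-0.5 1.6 0 0 0 8" --pt "-0.6 2 0 0 0 10"

```text
time: 12.92
tool_pos: [0.5471, -0.0736, 0.1332]
orientation: [1.382, 1.087, -1.381]
force: [0.4, 0.1, 0.1]
width: 0.252
```

>>> send_rows --pt "-0.1 0.4 0 0 0 2" --pt "-0.3 0.8 0 0 0 4" --pt "-0.4 1.29 -0.2 0 0 4.8" --pt "-0.38 1.29 -0.4 0 0 4.8" --pt "-0.38 1.29 -0.4 0 0 4.8"

```text
time: 13.55
tool_pos: [0.5241, 0.0027, 0.108]
orientation: [1.078, 1.287, -1.08]
force: [0.4, -0.4, 0.0]
width: 0.252
```

```bash
sed -i 's/C=np.array(\[.5595,.0095\])/C=np.array([.560,.0100])/' h.py; python3 -c "
from h import *
to(*case(-.036,0),.0315,CY)"
```

```text
t 13.55 pos [524.1   2.7 108. ] x [-0.001 -0.    -1.   ] y [ 0.985  0.175 -0.001] q [ 0.27  0.37 -0.48  2.03  0.24  0.79 -0.17] F [ 0.4 -0.4  0. ] w 21.5
shift [ 0.01  0.02 -1.28] turn [ 0.01 -0.01  0.01]
```

>>> send_rows --pt "0 0 -0.5 0 0 0" --pt "0 0 -1 0 0 0" --pt "0 0 -1.25 0 0 0" --pt "0 0 -1.28 0 0 0" --pt "0 0 -1.28 0 0 0"

```text
time: 14.18
tool_pos: [0.5249, 0.0031, 0.0322]
orientation: [1.079, 1.287, -1.078]
force: [0.2, -0.3, 0.3]
width: 0.252
```

>>> send_rows --pt "0 0 0 0 0 0" --pt "0 0 0 0 0 0" --pt "0 0 0.3 0 0 0" --pt "0 0 1 0 0 0" --pt "0 0 1.7 0 0 0" --jaw 38

```text
time: 14.8
tool_pos: [0.5241, 0.0035, 0.1358]
orientation: [1.078, 1.288, -1.078]
force: [0.6, -0.6, -0.7]
width: 0.445
```

```bash
python3 -c "
from h import *
to(.428,-.226,.11,12.2+90)"
```

```text
t 14.8 pos [524.1   3.5 135.8] x [ 0.  0. -1.] y [0.984 0.176 0.   ] q [ 0.29  0.34 -0.5   2.01  0.21  0.85 -0.15] F [ 0.6 -0.6 -0.7] w 38.0
shift [-1.6  -3.82 -0.43] turn [ -0.     0.   -17.59]
```

>>> send_rows --pt "-0.1 -0.4 0 0 0 -2" --pt "-0.3 -0.8 0 0 0 -4" --pt "-0.5 -1.2 0 0 0 -6" --pt "-0.7 -1.6 0 0 0 -8" --pt "-0.8 -2 0 0 0 -10"

```text
time: 15.42
tool_pos: [0.4759, -0.1174, 0.1349]
orientation: [1.706, 0.791, -1.703]
force: [1.7, 0.7, 0.4]
width: 0.446
```

>>> send_rows --pt "-0.2 -0.6 0 0 0 -2" --pt "-0.5 -1.2 -0.2 0 0 -4" --pt "-0.7 -1.7 -0.4 0 0 -6" --pt "-0.8 -1.82 -0.43 0 0 -7.6" --pt "-0.8 -1.82 -0.5 0 0 -7.6"

```text
time: 16.05
tool_pos: [0.4284, -0.2264, 0.1044]
orientation: [2.111, 0.223, -2.109]
force: [0.1, -0.2, 0.6]
width: 0.444
```

```bash
python3 -c "
from h import *
to(.428,-.226,.012,12.2+90);im=snap('top','t4.png');slats(im,[.033])"
```

```text
t 16.05 pos [ 428.4 -226.4  104.4] x [ 0.001 -0.    -1.   ] y [ 0.209 -0.978  0.   ] q [ 0.45  0.29 -0.11  2.13  0.05  0.72 -1.05] F [ 0.1 -0.2  0.6] w 37.9
shift [-0.01  0.01 -1.54] turn [0.   0.02 0.02]
z 0.033 case xy [-2.  -0.6] size (118.4, 118.2) yaw 3.6
z 0.033 case xy [-16.3   2.1] size (259.2, 248.4) yaw -6.2
```

>>> send_rows --pt "0 0 -0.6 0 0 0" --pt "0 0 -1.2 0 0 0" --pt "0 0 -1.5 0 0 0" --pt "0 0 -1.54 0 0 0" --pt "0 0 -1.54 0 0 0"

```text
time: 16.73
tool_pos: [0.4289, -0.2257, 0.0117]
orientation: [2.11, 0.226, -2.108]
force: [0.2, -0.4, 0.7]
width: 0.449
```

>>> send_rows --pt "0 0 0 0 0 0" --pt "0 0 0 0 0 0" --pt "0 0 0 0 0 0" --pt "0 0 0 0 0 0" --jaw 10

```text
time: 17.23
tool_pos: [0.429, -0.2261, 0.0123]
orientation: [2.111, 0.224, -2.108]
force: [-1.2, 2.6, 7.9]
width: 0.256
```

>>> send_rows --pt "0 0 0.4 0 0 0" --pt "0 0 1 0 0 0" --pt "0 0 1.8 0 0 0" --pt "0.1 0.1 2 0 0 1" --pt "0.3 0.4 2 0 0 3"

```text
time: 17.85
tool_pos: [0.4471, -0.2027, 0.1334]
orientation: [1.958, 0.472, -1.952]
force: [1.0, -0.2, -0.5]
width: 0.26
```

>>> send_rows --pt "0.3 0.4 0 0 0 2" --pt "0.6 0.9 0 0 0 4" --pt "0.9 1.4 0 0 0 6" --pt "1.2 1.9 0 0 0 8" --pt "1.5 2.4 0 0 0 10"

```text
time: 18.48
tool_pos: [0.537, -0.0571, 0.132]
orientation: [1.369, 1.096, -1.368]
force: [0.1, -1.4, -0.5]
width: 0.258
```

>>> send_rows --pt "0.4 0.5 0 0 0 2" --pt "0.8 1 0 0 0 4" --pt "0.99 1.24 0 0 0 4.6" --pt "0.99 1.24 -0.2 0 0 4.6" --pt "0.99 1.24 -0.2 0 0 4.6"

```text
time: 19.1
tool_pos: [0.5944, 0.0151, 0.1179]
orientation: [1.079, 1.288, -1.082]
force: [0.7, -1.0, -0.3]
width: 0.257
```

```bash
python3 -c "
from h import *
to(*case(.036,0),.0315,CY)"
```

```text
t 19.1 pos [594.4  15.1 117.9] x [-0.002 -0.001 -1.   ] y [ 0.985  0.173 -0.002] q [ 0.24  0.46 -0.48  1.86  0.27  0.88 -0.19] F [ 0.7 -1.  -0.3] w 21.9
shift [ 0.02  0.02 -1.44] turn [ 0.01 -0.03  0.03]
```

>>> send_rows --pt "0 0 -0.5 0 0 0" --pt "0 0 -1 0 0 0" --pt "0 0 -1.4 0 0 0" --pt "0 0 -1.46 0 0 0" --pt "0 0 -1.46 0 0 0"

```text
time: 19.73
tool_pos: [0.5958, 0.0159, 0.0321]
orientation: [1.079, 1.287, -1.079]
force: [0.2, 1.2, -0.2]
width: 0.255
```

>>> send_rows --pt "0 0 0 0 0 0" --pt "0 0 0 0 0 0" --pt "0 0 0.3 0 0 0" --pt "0 0 1 0 0 0" --pt "0 0 1.7 0 0 0" --jaw 38

```text
time: 20.35
tool_pos: [0.5957, 0.0166, 0.1359]
orientation: [1.078, 1.287, -1.078]
force: [0.5, -0.3, -0.0]
width: 0.445
```

```bash
python3 -c "
from h import *
to(.439,-.291,.1,1.4+90)"
```

```text
t 20.35 pos [595.7  16.6 135.9] x [ 0.  0. -1.] y [0.984 0.176 0.   ] q [ 0.25  0.44 -0.49  1.85  0.26  0.91 -0.18] F [ 0.5 -0.3 -0. ] w 38.0
shift [-2.61 -5.13 -0.6 ] turn [-0.    0.   16.26]
```

>>> send_rows --pt "-0.3 -0.6 0 0 0 2" --pt "-0.6 -1.2 0 0 0 4" --pt "-0.9 -1.8 0 0 0 6" --pt "-1.2 -2.4 0 0 0 8" --pt "-1.5 -3 0 0 0 10"

```text
time: 20.98
tool_pos: [0.5053, -0.1648, 0.1349]
orientation: [0.404, 1.531, -0.405]
force: [0.3, -0.8, 0.5]
width: 0.448
```

>>> send_rows --pt "-0.4 -0.7 0 0 0 2" --pt "-0.8 -1.4 -0.2 0 0 4" --pt "-1.1 -2 -0.4 0 0 6" --pt "-1.11 -2.13 -0.6 0 0 6.26" --pt "-1.11 -2.13 -0.6 0 0 6.26"

```text
time: 21.6
tool_pos: [0.439, -0.2914, 0.0976]
orientation: [-0.017, 1.571, 0.018]
force: [0.1, 0.7, 0.9]
width: 0.446
```

```bash
python3 -c "
from h import *
to(.439,-.291,.012,1.4+90);im=snap('top','t5.png');slats(im,[.033])
cv2.imwrite('pics/c5.png',cv2.resize(cv2.cvtColor(im,cv2.COLOR_RGB2BGR)[175:320,225:430],None,fx=3.8,fy=3.8))"
```

```text
t 21.6 pos [ 439.  -291.4   97.6] x [-0.  0. -1.] y [-0.022  1.     0.   ] q [ 1.04  0.44 -0.7   2.02  0.39  0.82  1.71] F [0.1 0.7 0.9] w 38.0
shift [-0.    0.01 -1.43] turn [-0.   -0.    0.03]
z 0.033 case xy [-2.1 -2.9] size (122.2, 119.5) yaw -0.6
z 0.033 case xy [-16.3   2.1] size (259.2, 248.4) yaw -6.2
```

View pics/c5.png

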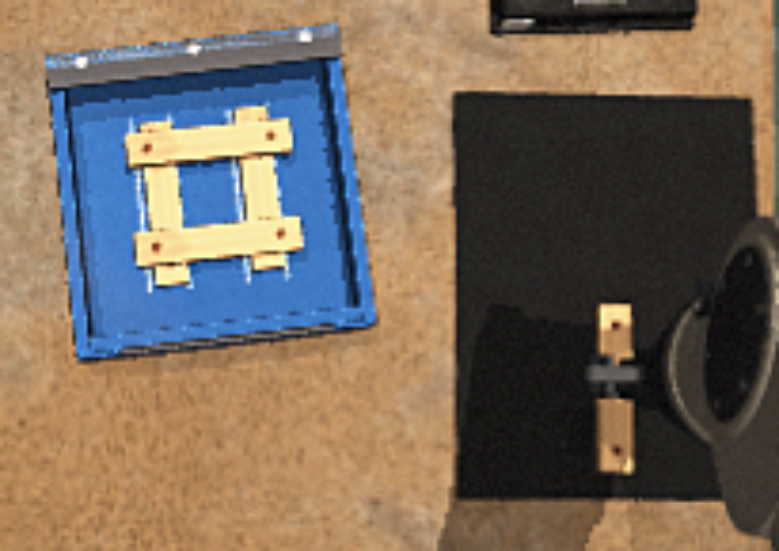

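Both layers look right, a clean square lattice. Now the last slat goes to place_3a.

>>> send_rows --pt "0 0 -0.6 0 0 0" --pt "0 0 -1.1 0 0 0" --pt "0 0 -1.4 0 0 0" --pt "0 0 -1.43 0 0 0" --pt "0 0 -1.43 0 0 0"

```text
time: 22.28
tool_pos: [0.4399, -0.2912, 0.0125]
orientation: [-0.02, 1.57, 0.019]
force: [-0.1, 0.5, 0.6]
width: 0.45
```

>>> send_rows --pt "0 0 0 0 0 0" --pt "0 0 0 0 0 0" --pt "0 0 0 0 0 0" --pt "0 0 0 0 0 0" --jaw 10

```text
time: 22.78
tool_pos: [0.4397, -0.2917, 0.0129]
orientation: [-0.02, 1.569, 0.018]
force: [-1.1, 1.4, 9.7]
width: 0.254
```

>>> send_rows --pt "0 0 0.4 0 0 0" --pt "0 0 1 0 0 0" --pt "0 0 1.8 0 0 0" --pt "0.1 0.2 2.2 0 0 0" --pt "0.4 0.8 2.2 0 0 0.5"

```text
time: 23.4
tool_pos: [0.4637, -0.2452, 0.1463]
orientation: [-0.053, 1.567, 0.048]
force: [1.0, -0.8, -0.7]
width: 0.258
```

>>> send_rows --pt "0.4 0.8 0 0 0 0.5" --pt "0.8 1.6 0 0 0 1" --pt "1.2 2.4 0 0 0 1.24" --pt "1.6 3.2 0 0 0 1.24" --pt "1.72 3.63 0 0 0 1.24"

```text
time: 24.02
tool_pos: [0.5675, -0.0225, 0.1446]
orientation: [-0.14, 1.565, 0.141]
force: [-0.7, -0.8, -0.6]
width: 0.256
```

>>> send_rows --pt "0 0 -0.2 0 0 0" --pt "0 0 -0.5 0 0 0" --pt "0 0 -0.5 0 0 0"

```text
time: 24.4
tool_pos: [0.5651, -0.0269, 0.112]
orientation: [-0.137, 1.569, 0.137]
force: [-0.5, 0.1, -0.2]
width: 0.255
```

```bash
python3 -c "
from h import *
to(*case(0,-.036),.044,CY+90)"
```

```text
t 24.4 pos [565.1 -26.9 112. ] x [-0.003 -0.    -1.   ] y [-0.174  0.985  0.   ] q [ 0.56  0.51 -0.79  1.92  0.45  0.91  1.28] F [-0.5  0.1 -0.2] w 21.8
shift [ 0.02  0.02 -1.13] turn [ 0.   -0.03  0.02]
```

>>> send_rows --pt "0 0 -0.5 0 0 0" --pt "0 0 -0.9 0 0 0" --pt "0 0 -1.1 0 0 0" --pt "0 0 -1.14 0 0 0" --pt "0 0 -1.14 0 0 0"

```text
time: 25.02
tool_pos: [0.5667, -0.0257, 0.0459]
orientation: [-0.138, 1.566, 0.138]
force: [0.6, 0.0, -0.0]
width: 0.257
```

>>> send_rows --pt "0 0 0 0 0 0" --pt "0 0 0 0 0 0" --pt "0 0 0.3 0 0 0" --pt "0 0 1 0 0 0" --pt "0 0 1.9 0 0 0" --jaw 38

```text
time: 25.65
tool_pos: [0.5657, -0.0253, 0.1611]
orientation: [-0.139, 1.567, 0.139]
force: [0.8, -0.4, 0.7]
width: 0.446
```

>>> send_rows --pt "-0.3 0.9 0 0 0 -2" --pt "-0.5 1.8 0 0 0 -4" --pt "-0.7 2.7 0 0 0 -6" --pt "-0.9 3.5 0 0 0 -8" --pt "-1.1 4 0 0 0 -10" --jaw 50

```text
time: 26.28
tool_pos: [0.4995, 0.2174, 0.1608]
orientation: [0.548, 1.5, -0.546]
force: [0.3, -0.9, -0.4]
width: 0.59
```

```bash
cat >> h.py <<'E'
def cover(im,z=.005,box=(185,310,100,240)):
    H,S,V=cv2.split(cv2.cvtColor(im,cv2.COLOR_RGB2HSV))
    r=np.zeros(H.shape,bool);r[box[0]:box[1],box[2]:box[3]]=1
    y=r&(H>24)&(H<36)&(S>120)&(V>60)
    y=cv2.morphologyEx(y.astype(np.uint8),cv2.MORPH_CLOSE,np.ones((9,9)))
    for q in rect('top',y,z,500): print('cover',q)
E
python3 -c "
from h import *
to(.484,.310,.1,17.4)
im=snap('top','t6.png');slats(im,[.033,.047],(185,280,235,325));cover(im)
cv2.imwrite('pics/c6.png',cv2.resize(cv2.cvtColor(im,cv2.COLOR_RGB2BGR)[165:310,110:340],None,fx=3.4,fy=3.4))"
```

```text
t 26.27 pos [499.5 217.4 160.8] x [ 0.001  0.001 -1.   ] y [0.644 0.765 0.002] q [ 0.06  0.38 -0.72  1.93  0.3   0.94  0.07] F [ 0.3 -0.9 -0.4] w 50.4
shift [-0.26  1.54 -1.01] turn [-0.01  0.02 -6.5 ]
z 0.033 case xy [-115.1  116.8] size (37.7, 32.1) yaw -5.3
z 0.033 case xy [-0.5 -3.1] size (125.7, 119.5) yaw -0.8
z 0.033 case xy [-17.8 -14.8] size (262.9, 209.1) yaw -7.4
z 0.033 case xy [ 4.8 71.5] size (232.3, 106.0) yaw -6.3
z 0.047 case xy [-115.9  115.6] size (37.3, 31.7) yaw -5.3
z 0.047 case xy [-2.7 -2.7] size (124.1, 118.0) yaw -0.8
z 0.047 case xy [-19.7 -14.3] size (259.6, 206.4) yaw -7.4
z 0.047 case xy [ 21.6 101.8] size (241.6, 99.3) yaw -24.6
```

View pics/c6.png

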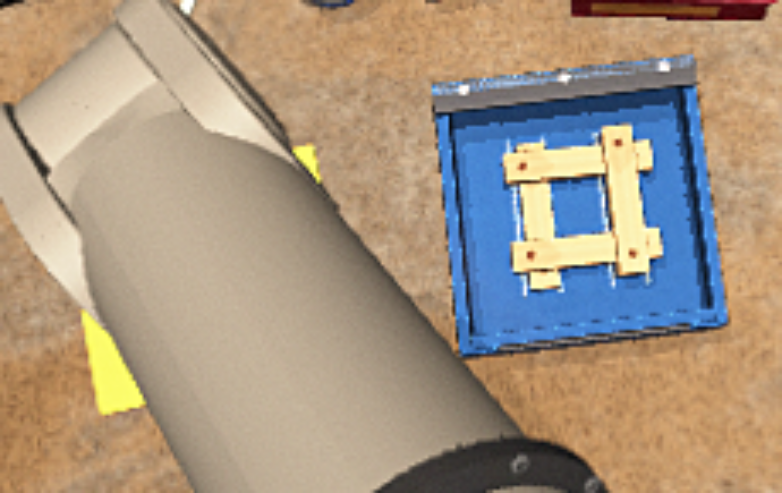

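Stack is in place. Now I'll move over the fin, then check the cover's position before gripping.

>>> send_rows --pt "-0.1 0.5 0 0 0 -2" --pt "-0.2 1 -0.1 0 0 -4" --pt "-0.26 1.54 -0.5 0 0 -6" --pt "-0.26 1.54 -0.9 0 0 -6.5" --pt "-0.26 1.54 -0.9 0 0 -6.5"

```text
time: 26.95
tool_pos: [0.4838, 0.3067, 0.1049]
orientation: [0.977, 1.341, -0.98]
force: [0.3, -0.4, 1.3]
width: 0.587
```

```bash
python3 -c "
from h import *
to(.484,.310,.013,17.4)
im=snap('side','s2.png');b=snap('top','t7.png')
c=lambda x,y:np.array([.484,.3105])+R.from_euler('z',17.4,degrees=True).as_matrix()[:2,:2]@[x,y]
a=cv2.cvtColor(im,cv2.COLOR_RGB2BGR)
for x,y,z in [(.09,.108,.005),(.09,-.108,.005),(-.09,.108,.005),(-.09,-.108,.005),(.007,.035,.041),(-.007,.035,.041),(.007,-.035,.041),(-.007,-.035,.041)]:
    u,v=proj('side',(*c(x,y),z));cv2.circle(a,(round(u),round(v)),1,(0,0,255),-1)
cv2.imwrite('pics/c7.png',cv2.resize(a[190:340,210:370],None,fx=4,fy=4,interpolation=cv2.INTER_CUBIC))"
```

```text
t 26.95 pos [483.8 306.7 104.9] x [-0.002 -0.001 -1.   ] y [ 0.953  0.304 -0.002] q [-0.22  0.47 -0.58  1.92  0.33  0.85 -0.66] F [ 0.3 -0.4  1.3] w 50.1
shift [ 0.    0.06 -1.53] turn [ 0.01 -0.02 -0.06]
```

View pics/c7.png

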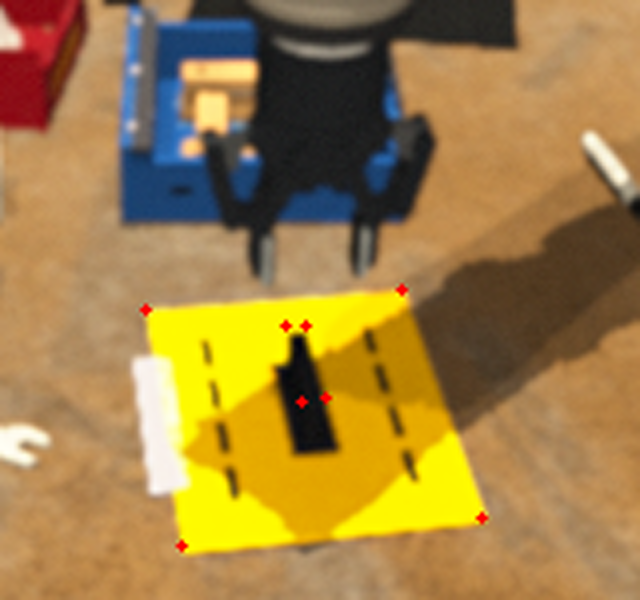

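>>> send_rows --pt "0 0.06 -0.6 0 0 0" --pt "0 0.06 -1.1 0 0 0" --pt "0 0.06 -1.4 0 0 0" --pt "0 0.06 -1.53 0 0 0" --pt "0 0.06 -1.53 0 0 0"

```text
time: 27.68
tool_pos: [0.485, 0.3105, 0.0139]
orientation: [0.98, 1.339, -0.98]
force: [0.0, 0.2, 1.8]
width: 0.585
```

>>> send_rows --pt "0 0 0 0 0 0" --pt "0 0 0 0 0 0" --pt "0 0 0 0 0 0" --pt "0 0 0 0 0 0" --pt "0 0 0 0 0 0" --jaw 3 --newtons 110

```text
time: 28.3
tool_pos: [0.4851, 0.3106, 0.0144]
orientation: [0.98, 1.338, -0.979]
force: [-2.5, -1.8, 11.3]
width: 0.143
```

>>> send_rows --pt "0 0 0.3 0 0 0" --pt "0 0 0.8 0 0 0" --pt "0 0 1.4 0 0 0" --pt "0 0 1.8 0 0 0" --pt "0 0 1.8 0 0 0"

```text
time: 28.92
tool_pos: [0.4856, 0.311, 0.1238]
orientation: [0.982, 1.337, -0.977]
force: [0.1, -0.5, -4.3]
width: 0.147
```

```bash
python3 -c "
from h import *
st();print(manip.get_state()['wrist_torque'])
im=snap('side','s3.png')
a=cv2.cvtColor(im,cv2.COLOR_RGB2BGR)
cv2.imwrite('pics/c8.png',cv2.resize(a[170:350,210:370],None,fx=3.3,fy=3.3,interpolation=cv2.INTER_CUBIC))"
```

```text
t 28.93 pos [485.6 311.  123.8] x [ 0.003  0.002 -1.   ] y [0.953 0.302 0.004] q [-0.21  0.45 -0.59  1.9   0.32  0.88 -0.65] F [ 0.1 -0.5 -4.3] w 12.6
[-0.0238013  -0.0084009  -0.04432146]
```

View pics/c8.png

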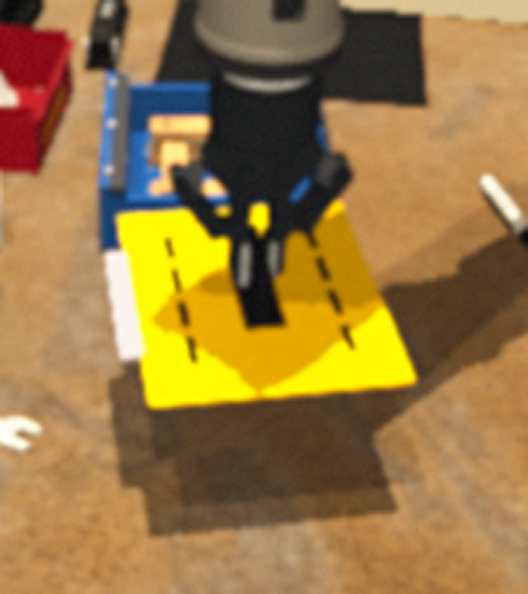

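```bash
cat >> h.py <<'E'
G=.0144
def cov(ox,oz,th,oy=0.,v=True):
    """delta to bring the held cover's origin to case ox,oy,oz with tilt th deg (tongue down)"""
    p,r=st() if v else (np.array(manip.get_state()['tool_pos']),R.from_rotvec(manip.get_state()['orientation']).as_matrix())
    Rc=R.from_euler('ZY',[CY,th],degrees=True).as_matrix()
    P=np.array([*case(ox,oy),oz])+G*Rc[:,2]
    Rt=Rc@np.array([[0,1,0],[0,0,-1],[-1,0,0.]])   # tool x=-cover z, tool y=cover x, tool z=-cover y
    d=(P-p)/.06;w=R.from_matrix(Rt@r.T).as_rotvec(degrees=True)/5
    print('cov',ox,oz,th,'shift',np.round(d,2),'turn',np.round(w,2))
def where():
    p,r=st();Rc=r@np.array([[0,1,0],[0,0,-1],[-1,0,0.]]).T
    o=p-G*Rc[:,2];a=R.from_euler('z',-CY,degrees=True).as_matrix()
    Q=a@Rc;oc=a@(o-[*C,0]);tip=oc+Q@[.104,0,.0025]
    print('origin',np.round(oc*1000,1),'tip',np.round(tip*1000,1),'tilt',np.round(np.degrees(np.arctan2(-Q[2,0],Q[0,0])),1),'roll',np.round(np.degrees(Q[2,1]),2),'yaw',np.round(np.degrees(Q[1,0]),2))
E
python3 -c "
from h import *
where();cov(-.06,.15,20);cov(-.024,.12,20,v=False)"
```

```text
t 28.98 pos [485.  310.4 122.3] x [ 0.001  0.001 -1.   ] y [0.953 0.302 0.002] q [-0.21  0.45 -0.59  1.9   0.32  0.88 -0.65] F [-0.6 -0.4 -4.8] w 12.0
origin [-21.1 308.9 107.9] tip [ 82.  322.4 110.6] tilt -0.1 roll 0.0 yaw 7.47
t 28.98 pos [485.  310.4 122.3] x [ 0.001  0.001 -1.   ] y [0.953 0.302 0.002] q [-0.21  0.45 -0.59  1.9   0.32  0.88 -0.65] F [-0.6 -0.4 -4.8] w 12.0
cov -0.06 0.15 20 shift [ 0.35 -5.17  0.69] turn [-0.96  3.9  -1.48]
cov -0.024 0.12 20 shift [ 0.94 -5.06  0.19] turn [-0.96  3.9  -1.48]
```

>>> send_rows --pt "0 0 0.4 -0.2 0.8 -0.3" --pt "0 -0.5 0.7 -0.4 1.6 -0.6" --pt "0.1 -1.2 0.7 -0.6 2.4 -0.9" --pt "0.2 -2 0.7 -0.8 3.2 -1.2" --pt "0.2 -2.8 0.7 -0.96 3.9 -1.48"

```text
time: 29.6
tool_pos: [0.4966, 0.1407, 0.1623]
orientation: [0.868, 1.515, -1.339]
force: [0.3, -1.3, -4.2]
width: 0.135
```

>>> send_rows --pt "0 -0.8 0 0 0 0" --pt "0.1 -1.6 0 0 0 0" --pt "0.2 -2.2 0 0 0 0" --pt "0.2 -2.37 0 0 0 0" --pt "0.2 -2.37 0 0 0 0"

```text
time: 30.22
tool_pos: [0.5083, 0.0001, 0.1627]
orientation: [0.87, 1.513, -1.337]
force: [-0.6, 0.1, -4.1]
width: 0.144
```

```bash
python3 -c "
from h import *
where();cov(-.024,.092,20)
im=snap('side','s4.png');t=snap('top','t8.png')
a=cv2.cvtColor(im,cv2.COLOR_RGB2BGR)
cv2.imwrite('pics/c9.png',cv2.resize(a[120:270,190:350],None,fx=4,fy=4,interpolation=cv2.INTER_CUBIC))"
```

```text
t 30.23 pos [5.083e+02 1.000e-01 1.627e+02] x [-0.339 -0.06  -0.939] y [ 0.924  0.165 -0.344] q [ 0.24  0.48 -0.49  1.78  0.2   1.3  -0.16] F [-0.6  0.1 -4.1] w 12.3
origin [-57.6  -0.7 149.2] tip [ 40.9  -0.7 115.7] tilt 20.1 roll 0.03 yaw -0.0
t 30.23 pos [5.083e+02 1.000e-01 1.627e+02] x [-0.339 -0.06  -0.939] y [ 0.924  0.165 -0.344] q [ 0.24  0.48 -0.49  1.78  0.2   1.3  -0.16] F [-0.6  0.1 -4.1] w 12.3
cov -0.024 0.092 20 shift [ 0.55  0.11 -0.95] turn [-0.   -0.03  0.  ]
```

View pics/c9.png

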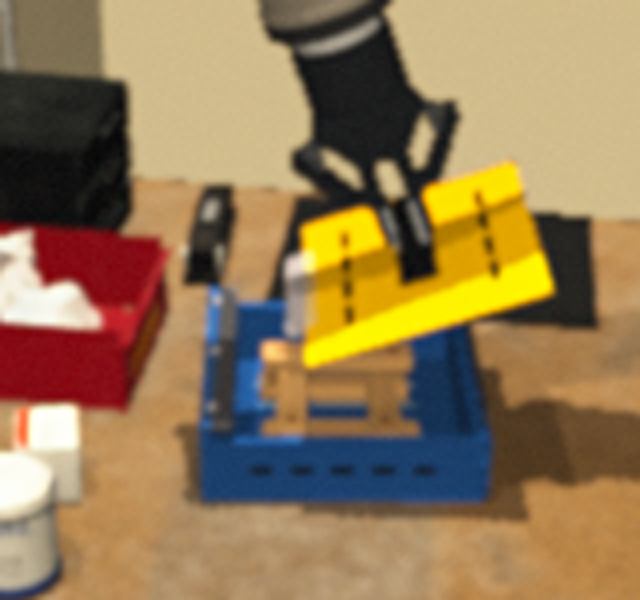

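>>> send_rows --pt "0.25 0.05 -0.2 0 0 0" --pt "0.5 0.11 -0.5 0 0 0" --pt "0.52 0.11 -0.8 0 0 0" --pt "0.52 0.11 -0.95 0 0 0" --pt "0.52 0.11 -0.95 0 0 0"

```text
time: 30.95
tool_pos: [0.5392, 0.0069, 0.1058]
orientation: [0.869, 1.514, -1.337]
force: [0.5, -0.6, -3.8]
width: 0.144
```

```bash
python3 -c "
from h import *
where();cov(-.024,.087,20)
im=snap('side','s5.png');t=snap('top','t9.png')
a=cv2.cvtColor(im,cv2.COLOR_RGB2BGR)
b=cv2.cvtColor(t,cv2.COLOR_RGB2BGR)
for x,y,z in [(.081,.105,.062),(.081,-.105,.062),(.081,.105,.068),(-.105,.105,.054)]:
    for im,n in((a,'side'),(b,'top')):
        u,v=proj(n,(*case(x,y),z));im[int(round(v)),int(round(u))]=(0,0,255)
cv2.imwrite('pics/c10.png',np.hstack([cv2.resize(a[175:265,235:320],None,fx=4.7,fy=5,interpolation=cv2.INTER_CUBIC),cv2.resize(b[175:265,230:310],None,fx=5,fy=5,interpolation=cv2.INTER_CUBIC)]))"
```

```text
t 30.95 pos [539.2   6.9 105.8] x [-0.339 -0.06  -0.939] y [ 0.924  0.166 -0.345] q [ 0.2   0.59 -0.46  1.74  0.24  1.23 -0.19] F [ 0.5 -0.6 -3.8] w 12.3
origin [-26.    0.6  92.3] tip [72.5  0.7 58.8] tilt 20.2 roll 0.03 yaw 0.05
t 30.95 pos [539.2   6.9 105.8] x [-0.339 -0.06  -0.939] y [ 0.924  0.166 -0.345] q [ 0.2   0.59 -0.46  1.74  0.24  1.23 -0.19] F [ 0.5 -0.6 -3.8] w 12.3
cov -0.024 0.087 20 shift [ 0.03 -0.   -0.09] turn [ 0.   -0.03 -0.01]
```

View pics/c10.png

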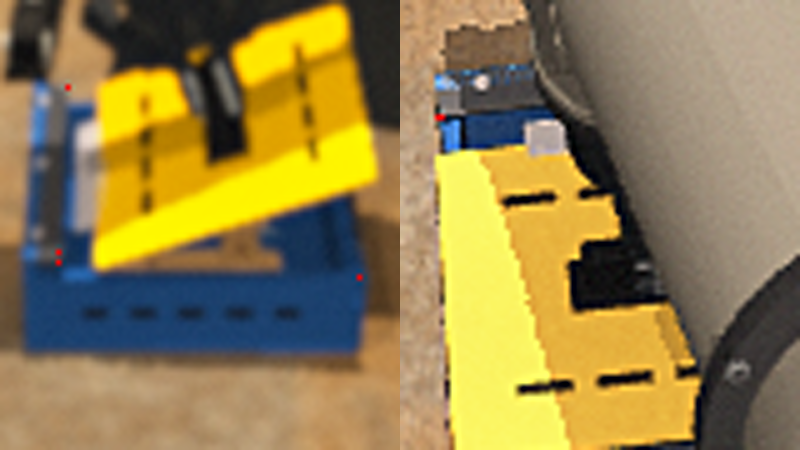

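>>> send_rows --pt "0 0 -0.05 0 0 0" --pt "0 0 -0.09 0 0 0" --pt "0.05 0.01 -0.09 0 0 0" --pt "0.1 0.02 -0.09 0 0 0" --pt "0.1 0.02 -0.09 0 0 0"

```text
time: 31.68
tool_pos: [0.5462, 0.0082, 0.101]
orientation: [0.87, 1.513, -1.335]
force: [-0.1, -0.2, -4.5]
width: 0.14
```

>>> send_rows --pt "0.05 0.01 0 0 0 0" --pt "0.1 0.02 0 0 0 0" --pt "0.15 0.03 0 0 0 0" --pt "0.15 0.03 0 0 0 0"

```text
time: 32.17
tool_pos: [0.5551, 0.0099, 0.101]
orientation: [0.87, 1.513, -1.336]
force: [1.1, 0.1, -4.3]
width: 0.139
```

```bash
python3 -c "
from h import *
where();cov(-.009,.087,20)"
```

```text
t 32.17 pos [555.1   9.9 101. ] x [-0.338 -0.06  -0.939] y [ 0.925  0.165 -0.343] q [ 0.19  0.61 -0.46  1.71  0.25  1.24 -0.19] F [ 1.1  0.1 -4.3] w 11.9
origin [-9.8  0.8 87.5] tip [88.8  0.8 54.1] tilt 20.1 roll 0.02 yaw 0.03
t 32.17 pos [555.1   9.9 101. ] x [-0.338 -0.06  -0.939] y [ 0.925  0.165 -0.343] q [ 0.19  0.61 -0.46  1.71  0.25  1.24 -0.19] F [ 1.1  0.1 -4.3] w 11.9
cov -0.009 0.087 20 shift [ 0.01 -0.01 -0.01] turn [-0.   -0.01 -0.01]
```

```bash
python3 -c "
from h import *
for th in (20,15,10,5,2.5):
    t=np.radians(th);cov(.077-.09*np.cos(t),.0555+.09*np.sin(t),th,v=False)"
```

```text
cov -0.00757233587073175 0.08628181289931018 20 shift [ 0.04 -0.01 -0.02] turn [-0.   -0.01 -0.01]
cov -0.009933324366016141 0.07879371405922686 15 shift [-0.02 -0.02 -0.14] turn [ 0.17 -1.   -0.01]
cov -0.011632697771098724 0.07112833599002373 10 shift [-0.07 -0.03 -0.26] turn [ 0.35 -1.98 -0.01]
cov -0.012657522828257092 0.06334401684728924 5 shift [-0.11 -0.03 -0.39] turn [ 0.52 -2.97 -0.01]
cov -0.012914339942367195 0.05942574486288024 2.5 shift [-0.12 -0.03 -0.45] turn [ 0.61 -3.46 -0.01]
```

>>> send_rows --pt "0.04 0 -0.02 0 0 0" --pt "0.04 0 -0.02 0 0 0" --pt "0.01 0 -0.08 0.09 -0.5 0" --pt "-0.02 -0.01 -0.14 0.17 -1 0" --pt "-0.02 -0.01 -0.14 0.17 -1 0"

```text
time: 32.8
tool_pos: [0.5531, 0.0089, 0.0929]
orientation: [0.925, 1.457, -1.272]
force: [-0.6, 0.2, -4.1]
width: 0.144
```

>>> send_rows --pt "-0.03 -0.01 -0.06 0.09 -0.5 0" --pt "-0.05 -0.01 -0.12 0.18 -1 0" --pt "-0.07 -0.01 -0.18 0.26 -1.5 0" --pt "-0.09 -0.01 -0.25 0.35 -1.97 0" --pt "-0.09 -0.01 -0.25 0.35 -1.97 0"

```text
time: 33.42
tool_pos: [0.5478, 0.0084, 0.0777]
orientation: [1.028, 1.345, -1.145]
force: [0.4, -0.3, -3.9]
width: 0.142
```

```bash
python3 -c "
from h import *
where();cov(-.0127,.0573,1.5);cov(-.0127,.0545,0,v=False)"
```

```text
t 33.42 pos [547.8   8.4  77.7] x [-0.087 -0.016 -0.996] y [ 0.981  0.175 -0.089] q [ 0.24  0.5  -0.48  1.93  0.29  0.88 -0.22] F [ 0.4 -0.3 -3.9] w 12.2
origin [-13.6   0.5  63.4] tip [90.2  0.6 56.6] tilt 5.1 roll -0.05 yaw 0.01
t 33.42 pos [547.8   8.4  77.7] x [-0.087 -0.016 -0.996] y [ 0.981  0.175 -0.089] q [ 0.24  0.5  -0.48  1.93  0.29  0.88 -0.22] F [ 0.4 -0.3 -3.9] w 12.2
cov -0.0127 0.0573 1.5 shift [ 0.   -0.01 -0.1 ] turn [ 0.14 -0.7  -0.  ]
cov -0.0127 0.0545 0 shift [-0.01 -0.01 -0.15] turn [ 0.19 -1.   -0.  ]
```

>>> send_rows --pt "0.01 0 -0.05 0.07 -0.35 0" --pt "0.01 0 -0.1 0.14 -0.7 0" --pt "0.01 0 -0.13 0.17 -0.85 0" --pt "0 0 -0.15 0.19 -1 0" --pt "0 0 -0.15 0.19 -1 0"

```text
time: 34.05
tool_pos: [0.5482, 0.0086, 0.0686]
orientation: [1.079, 1.287, -1.077]
force: [0.0, -0.1, -4.7]
width: 0.141
```

```bash
python3 -c "
from h import *
where()"
```

```text
t 34.05 pos [548.2   8.6  68.6] x [ 0.001  0.    -1.   ] y [0.984 0.176 0.001] q [ 0.26  0.47 -0.48  2.    0.31  0.74 -0.23] F [ 0.  -0.1 -4.7] w 12.0
origin [-11.8   0.7  54.2] tip [92.2  0.8 56.9] tilt -0.1 roll 0.02 yaw 0.02
```

>>> send_rows --pt "0 0 -0.02 0 0 0" --pt "0 0 -0.03 0 0 0" --pt "0 0 -0.03 0 0 0"

```text
time: 34.42
tool_pos: [0.5485, 0.0087, 0.0684]
orientation: [1.078, 1.286, -1.077]
force: [-13.6, -1.1, 28.6]
width: 0.142
```

>>> send_rows --pt "0 0 0 0 0 0" --pt "0 0 0 0 0 0" --pt "0 0 0 0 0 0" --pt "0 0 0.4 0 0 0" --pt "0 0 1 0 0 0" --jaw 45 --newtons 30

```text
time: 35.05
tool_pos: [0.5476, 0.0087, 0.1267]
orientation: [1.078, 1.289, -1.078]
force: [0.3, -1.1, 0.6]
width: 0.528
```

>>> send_rows --pt "0 0 0.6 0 0 0" --pt "0 -0.4 1.4 0 0 0" --pt "-0.2 -1.2 1.8 0 0 0" --pt "-0.4 -2 1.8 0 0 0" --pt "-0.6 -2.9 1.8 0 0 0"

```text
time: 35.67
tool_pos: [0.512, -0.1666, 0.2354]
orientation: [1.079, 1.286, -1.076]
force: [0.8, -0.6, 0.5]
width: 0.528
```

>>> send_rows --pt "-0.2 -0.8 0 0 0 0" --pt "-0.4 -1.7 0 0 0 0" --pt "-0.6 -2.6 0 0 0 0" --pt "-0.8 -3.4 0 0 0 0" --pt "-0.8 -3.4 0 0 0 0"

```text
time: 36.3
tool_pos: [0.4623, -0.3733, 0.2343]
orientation: [1.083, 1.285, -1.082]
force: [0.1, 0.6, 0.5]
width: 0.526
```

```bash
python3 -c "
from h import *
st()
im=snap('side','s6.png');t=snap('top','t10.png')
cover(t,.059,(170,300,215,345))
a=cv2.cvtColor(im,cv2.COLOR_RGB2BGR);b=cv2.cvtColor(t,cv2.COLOR_RGB2BGR)
cv2.imwrite('pics/c11.png',np.hstack([cv2.resize(a[180:260,225:325],None,fx=4,fy=5,interpolation=cv2.INTER_CUBIC),cv2.resize(b[175:275,230:330],None,fx=4,fy=4,interpolation=cv2.INTER_CUBIC)]))"
```

```text
t 36.3 pos [ 462.3 -373.3  234.3] x [ 0.  0. -1.] y [0.985 0.17  0.001] q [ 0.85  0.31 -0.34  1.77  0.12  1.08  0.64] F [0.1 0.6 0.5] w 44.9
cover (548.5, 9.5, 214.8, 179.2, -80.0)
```

View pics/c11.png

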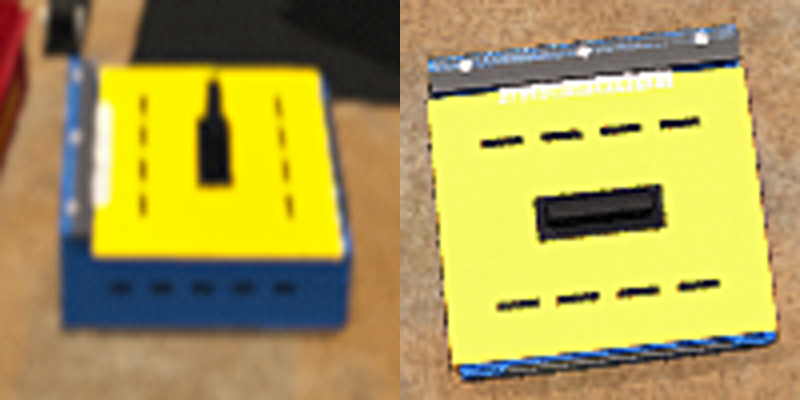

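The cover measures x≈-11.4 mm in the case frame, turned about 0.1° from the case and flush with the walls. Its tongue is under the ledge and the arm is clear, so I'm handing in.

```bash
python3 -c "
from h import *
print(manip.job_done())"
```

```text
the job is handed in; nothing more can be done
None
```

I stacked the five slats that were on the mat crosswise in the case and seated the yellow cover. I then handed the job in at about 36 s on the robot's clock; no verdict was given.

- **Slats:** two in layer 1, two in layer 2, and the odd one at place_3a. The last picture before the cover went on showed a clean lattice. I measured only layer 1 slat by slat: one was about 2–3 mm off its place, inside the 13 mm limit. The stack can't be seen under the cover, but nothing was seen to touch it after that picture.
- **Cover:** it went under the ledge tilted about 20°, with the tongue tip at case x ≈ 89 mm, z ≈ 54 mm. I then swung it down and set it on the seat; the peak force reading there was about 29 N.
- **Last check:** the top view put the cover's centre at case x ≈ -11.4 mm and y ≈ -0.4 mm, turned about 0.1°. Both cameras showed it flush behind the stop with the tongue under the ledge. I judged level by eye and from the plate's apparent size, not by measuring an angle.
- **Bystanders:** the arm's path kept clear of the oil filter, the part box and the stapler. I did not measure them at the end.
- **Disturbances:** I saw no knock to the cover and no grip slip. None of my checks failed or disagreed beyond 2–3 mm.

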